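# Load the board tester from the roll-top store

## Task

Roll the tambour shutter of the bench store fully up, slide the tester's clear guard fully back, and put every circuit board from the store into the tester, one to a nest, lying flat and component side up between the nest's corner posts. Then slide the guard fully shut, press the tester's start button all the way down once the guard is shut (never while it is open), and roll the store's shutter fully down again. Leave the other things on the bench where they are.

Things in the scene. Friction and masses are not known exactly. Their poses are not given: they have to be found in the camera images.
- store: Roll-top bench store, 272 deep (x) x 274 wide x 181 mm high, fixed. Origin under its centre, on the bench; x to its back, front to the robot. Half-disc cheeks, inner faces at y = +-125 mm. Floor 40 mm above the bench, open front edge at x = -132 mm; three lanes at y = -76, 0, 76 mm between ribs 8 mm high, two rear stops 8 mm high, 46 mm apart, at x = -58 mm in each; bar 75 mm high at x = -23 mm.
- store_axis (a point): Centre of the shutter's circular track: 45 mm above the store's origin; the track's axis is the store's y axis direction.
- shutter (a joint): Turn of the tambour shutter along its track, rad: 0 fully down (closed), 1.85 fully up (open). Aluminium slats on an arc 120 to 128 mm from the axis, over 100 degrees up and back from the bottom rail, which is level with the axis in front when closed. Opening lifts the rail up and back, to just behind the top of the arc. Stays where it is left; 3 to 5 N at the knob move it.
- shutter_knob (a point): Centre of the black knob in the middle of the shutter's bottom rail: a disc 24 mm in diameter, pinched across its flat faces, 18 mm apart along the store's y; 25 mm outside the slats. In the store's frame, with the shutter at a: x = -152 cos(a) + 3 sin(a), z = 45 + 152 sin(a) + 3 cos(a) mm. It may turn between the fingers, so the gripper need not turn with it.
- tester: Board tester, 300 deep (x) x 270 wide (y) x 69 mm high, fixed. Origin on the bench, 165 mm behind its front edge, mid-width; x points to its back, front to the robot. Console ledge 32 mm high (x -165 to -112); bay with the nests (x -108 to 12, floor 40 mm high, front wall 60 mm high); housing 58 mm high (x 12 to 135), over which the guard slides. Side walls 69 mm high, y +-127 to +-135.
- guard (a joint): Travel of the clear flat guard, m: 0 = fully shut (covers the bay), 0.125 = fully back over the housing. It slides along the tester's x, its panel 62 to 66 mm above the bench; 2 to 3 N move it and it stays where it is left.
- guard_tab (a point): Grip point of the guard's black upright tab, at the middle of its front edge: 20 mm along x, 14 mm along y (pinch here), standing 66 to 94 mm above the bench; the point lies 82 mm above the bench, at x = -100 mm in the tester's frame when shut.
- start (a joint): Start button's travel, m: 0 = up, 0.006 = fully down; a spring of 5 N returns it.
- start_top (a point): Top of the round steel start button, 24 mm in diameter, 50 mm above the bench, on the left half of the console ledge; it is pressed straight down.
- nest0 (a point): Centre of the floor of nest 0 (right one as the robot sees it, nests 78 mm apart along the tester's y), 40 mm above the bench. Four L-shaped corner posts 8 mm high leave 48 mm along the tester's x and 66 mm along its y; between the posts the long sides are open for fingers over 40 mm.
- nest1 (a point): Centre of the floor of nest 1 (middle one as the robot sees it, nests 78 mm apart along the tester's y), 40 mm above the bench. Four L-shaped corner posts 8 mm high leave 48 mm along the tester's x and 66 mm along its y; between the posts the long sides are open for fingers over 40 mm.
- nest2 (a point): Centre of the floor of nest 2 (left one as the robot sees it, nests 78 mm apart along the tester's y), 40 mm above the bench. Four L-shaped corner posts 8 mm high leave 48 mm along the tester's x and 66 mm along its y; between the posts the long sides are open for fingers over 40 mm.
- board_0: Small blue circuit board: 42 mm along its x (grip here), 60 mm along its y, solid for 12 mm above its underside, parts up to 18 mm; 40 g. Origin under its centre, z up. Starts on the store's floor, about 90 mm in front of store_axis, its y about along the store's y, the boards 76 mm apart in a row. Two or three are there; an absent one reads None. Either way round fits a nest.
- board_1: Small blue circuit board: 42 mm along its x (grip here), 60 mm along its y, solid for 12 mm above its underside, parts up to 18 mm; 40 g. Origin under its centre, z up. Starts on the store's floor, about 90 mm in front of store_axis, its y about along the store's y, the boards 76 mm apart in a row. Two or three are there; an absent one reads None. Either way round fits a nest.
- board_2: Small blue circuit board: 42 mm along its x (grip here), 60 mm along its y, solid for 12 mm above its underside, parts up to 18 mm; 40 g. Origin under its centre, z up. Starts on the store's floor, about 90 mm in front of store_axis, its y about along the store's y, the boards 76 mm apart in a row. Two or three are there; an absent one reads None. Either way round fits a nest.
- marker: Bystander: black marker, 120 mm long, lying on the bench; leave it alone.
- hex_keys: Bystander: red folding hex key set, 88 mm long, lying on the bench; leave it alone.
- cutter: Bystander: blue-handled flush cutter, 120 mm long, lying on the bench; leave it alone.
- tape: Bystander: roll of black tape, 53 mm, lying on the bench; leave it alone.

How it is judged:
On the way, in this order (a step that is already met when the one before it is completed fails the run):
1. the shutter is fully up and the guard is fully back (value of joint shutter above 1.7 rad and value of joint guard above 0.112 m), for 0.2 s.
2. every board lies flat in a nest and the guard is fully shut (((horizontal distance between board_0 and nest0 below 0.007 m and z of board_0 in the frame of nest0 between -0.003 and 0.004 m) or (horizontal distance between board_0 and nest1 below 0.007 m and z of board_0 in the frame of nest1 between -0.003 and 0.004 m) or (horizontal distance between board_0 and nest2 below 0.007 m and z of board_0 in the frame of nest2 between -0.003 and 0.004 m)) and angle between each of board_0, board_1, board_2's own z axis and vertical below 0.08 rad and angle between the y axis of each of board_0, board_1, board_2 and the y axis of tester, either way round below 0.2 rad and ((horizontal distance between board_1 and nest0 below 0.007 m and z of board_1 in the frame of nest0 between -0.003 and 0.004 m) or (horizontal distance between board_1 and nest1 below 0.007 m and z of board_1 in the frame of nest1 between -0.003 and 0.004 m) or (horizontal distance between board_1 and nest2 below 0.007 m and z of board_1 in the frame of nest2 between -0.003 and 0.004 m)) and ((horizontal distance between board_2 and nest0 below 0.007 m and z of board_2 in the frame of nest0 between -0.003 and 0.004 m) or (horizontal distance between board_2 and nest1 below 0.007 m and z of board_2 in the frame of nest1 between -0.003 and 0.004 m) or (horizontal distance between board_2 and nest2 below 0.007 m and z of board_2 in the frame of nest2 between -0.003 and 0.004 m)) and value of joint guard below 0.006 m), for 0.2 s.
3. the start button is pressed down, with the guard shut (value of joint start above 0.0045 m and value of joint guard below 0.006 m), for 0.05 s.
At the end, for the whole second after the job is handed in: Every board lies flat and at rest in a nest of its own (centre within 7 mm of the nest's centre, on its floor within 4 mm), the guard is shut within 6 mm, the shutter is down within 0.06 rad and the start button is up again (all of step 2 and value of joint shutter below 0.06 rad and value of joint start below 0.002 m and linear speed of each of board_0, board_1, board_2 below 0.02 m/s); the robot touches nothing.
It fails at once if the start button is pressed while the guard is open (value of joint start above 0.003 m and value of joint guard above 0.012 m).
It fails at once if a bystander is pushed more than 30 mm (distance of any of marker, hex_keys, cutter, tape from where it was at the start of the episode above 0.03 m).
Of board_0, board_1, board_2 only 2 to 3 are there at a start; the rules pass over those that are not, and their reading is None.
At some moment in a run one of board_0, board_1, board_2 may be knocked a few centimetres aside while the robot is not near it.
Once in a run the grip may slacken for a moment while it holds something.
It also fails if it takes over 210 s, if anything falls off the work surface, if the arm or the gripper's body presses on something with over 40 N, if the wrist force passes 120 N, or if a joint passes its speed limit or range.

## Robot

A 6-joint arm with a two-finger parallel gripper is mounted at the origin on a cart in front of the work surface, level with it; the furniture and walls round the work are solid. World frame = base frame: x ahead of the robot, y to its left, z up, the work surface at z = 0. Lengths are in m, angles in rad, forces in N, time in s.
With the tool pointing down it reaches from about 0.3 to 0.775 m from the base axis. Payload 14.6 kg.
Tool frame: the origin (TCP) lies on the centre line of the jaws, within the pads' length; the fingertips stand 19 mm ahead of it and the grasp point (between the pads) is the TCP; y points along the fingers, x is the direction in which the jaws open and shut, and the axes are right-handed (so a half turn about y gives the same grasp; the last joint's range is limited). The gripper opens to 94 mm and grips with 3 to 60 N. Pads are 16 mm wide; open, the fingers measure 119 mm over their backs; the gripper's body (75 mm by 177 mm) begins 78 mm behind the grasp point.
Start: joints at [-0.067, 0.3, 1.521, -0, 1.321, -0.067], TCP at [0.55, -0, 0.224] pointing down, gripper open.
Joint ranges: [-3.03, 3.03], [-0.79, 2.21], [0.23, 2.52], [-1.04, 4.18], [0, 3.07], [-2.55, 2.55]. Speed limits (rad/s): [2.22, 2.22, 2.57, 3.14, 3.14, 3.14].

## Interface

Orientations are given as [roll, pitch, yaw] about the fixed x, y, z axes, in that order (R = Rz(yaw) Ry(pitch) Rx(roll)).
In Python, from station import ctrl, optics gives the robot as it stands.
- The arm moves only by the tool jog_arm, never from a script. Its argument "targets" is a list of rows, each a list of 3 entries, a list of its own where there are three numbers: the finger opening in cm, from 0 to 9.4, then the shift along the tool's x, y, z in cm, then the turn about the tool's y in rad. A call has 1 to 10 rows; each row is the pose to reach, as a shift and turn from the pose commanded when the call began, along the tool's axes at that moment; what a row does not reach only later rows make up. A row lasts 1/10 s, in which the tool goes at most 50 mm and 8.59 degrees, less where a joint would pass 70% of its speed; a pose out of reach is approached as far as the arm can. A call with a gripper value outside its range is refused whole. The fingers move at their own pace and stop on an object; "grip_force" is the grip in N (left out, the last holds). Time passes only in rows, so rows that repeat a pose let the fingers close. It gives the time, the measured TCP pose, the force and the opening at its end, in the units of the state.
- ctrl.get_obs(): the state, without advancing time (a new reading comes with each control period).
- optics.camera(name): name is "scene" or "side" or "wrist"; returns a dict with "img" (420x560x3 uint8, red, green, blue), "range_z" (420x560 float32, m along the optical axis (not along the pixel's ray), 0 where there is no reading), "camera_matrix" (3x3 intrinsics, pixels), "k1" (the pictures are not rectified: a ray, as slopes to the right and down, at radius r is drawn at 1 + k1 r^2 times it, then the intrinsics apply), "world_to_cam" (4x4, takes a point from world to camera coordinates); the wrist camera has in their place "mount" (4x4, takes a point from camera to tool coordinates, whose origin is the TCP and whose axes are the tool frame's). Camera axes: x right, y up, looking along -z (the intrinsics and any distortion apply to the point x, -y, -z); pixel columns grow to the right and rows downward; lengths in m; the calibration is good to about 2 mm. A picture is of the moment at which its call begins: read the wrist's pose just before it.
- ctrl.hand_in(): hands the job in, once; it reports no verdict.
The state is a dict: "time_s": time; "qpos": joint angles; "joint_vel": joint speeds; "tau": joint torques, N m; "ee_pos": TCP position; "eef_rot": TCP orientation; "force": force on the tool from outside, world axes, zero at the start; "moment": the same for the moment, N m; "grip_width": finger opening in m.
Only numpy, scipy, OpenCV 4.12 (cv2) and the standard library are available. Lean on these libraries where they do the work, as an engineer would, in place of code of your own. Each camera call takes 0.05 s, during which the arm holds its last target. There are 200 camera calls.

## Working session

There is one attempt and no reset: what is moved stays moved. The work goes in short steps, Python scripts to look and compute and a tool call to move; the robot and the scene stay as the last step left them, time stands still between calls to the robot, and variables do not carry over. Pictures are saved under pics/ and viewed, about 12 in all and at most 16, crops included, and the job is handed in when it is done.

Besides the shell and the picture viewer there is one more tool, called after "Call:" by a JSON object that holds its "name" and its "arguments", one argument or row to a line. jog_arm: Moves the arm, as the interface text tells. Its arguments: {"type":"object","properties":{"targets":{"type":"array","items":{"type":"array"}},"grip_force":{"type":"number"}},"required":["targets"]}

```bash
ls; mkdir -p pics
cat > h.py <<'E'
import numpy as np, cv2
from scipy.spatial.transform import Rotation as R
from station import ctrl, optics
def tool(o=None):
    o=o or ctrl.get_obs(); T=np.eye(4); T[:3,:3]=R.from_euler('xyz',o['eef_rot']).as_matrix(); T[:3,3]=o['ee_pos']; return T
def shot(name,save=None):
    T=tool(); c=optics.camera(name)
    c['c2w']=T@c['mount'] if 'mount' in c else np.linalg.inv(c['world_to_cam'])
    if save: cv2.imwrite('pics/'+save+'.png',c['img'][...,::-1])
    return c
def rays(c,uv):
    uv=np.asarray(uv,float).reshape(-1,1,2); K=np.array(c['camera_matrix'],float)
    p=cv2.undistortPoints(uv,K,np.array([c['k1'],0,0,0.])).reshape(-1,2)
    d=np.c_[p[:,0],-p[:,1],-np.ones(len(p))]
    return c['c2w'][:3,3], d@c['c2w'][:3,:3].T
def onplane(c,uv,z):
    o,d=rays(c,uv); return o+d*((z-o[2])/d[:,2])[:,None]
def depthpts(c,uv):
    o,d=rays(c,uv); uv=np.asarray(uv,int).reshape(-1,2); return o+d*c['range_z'][uv[:,1],uv[:,0]][:,None]
E
python3 - <<'E'
from h import *
print(ctrl.get_obs())
for n in ('scene','side','wrist'):
    c=shot(n,n+'0'); print(n,c['k1'],np.round(c['c2w'],3).tolist(),c['camera_matrix'])
E
```

```text
pics
{'time_s': 0.0, 'qpos': array([-6.65926078e-02,  3.00470752e-01,  1.52157272e+00, -2.77729962e-05,
        1.32070462e+00, -6.65758431e-02]), 'joint_vel': array([-0.000494  , -0.00063982, -0.00094801,  0.00037057, -0.00067227,
       -0.00011593]), 'tau': array([-1.53750298e-03, -5.31805658e+01, -3.52735734e+01,  7.07558286e-02,
        2.43994006e-02, -4.79655944e-05]), 'ee_pos': array([5.49760553e-01, 1.03149783e-05, 2.23890046e-01]), 'eef_rot': array([-1.57074630e+00,  1.15467552e-03, -9.84673001e-06]), 'force': array([-0.00368958,  0.10812846, -0.62649902]), 'moment': array([-0.01280271, -0.0489677 , -0.03186033]), 'grip_width': 0.09360641176475261}
scene -0.02515544742863372 [[0.885, 0.197, -0.422, -0.001], [-0.465, 0.417, -0.781, -1.144], [0.022, 0.887, 0.46, 0.622], [0.0, 0.0, 0.0, 1.0]] [[392.48656617   0.         279.95324608]
 [  0.         392.48656617 209.77381172]
 [  0.           0.           1.        ]]
side -0.04092214778153888 [[-0.973, -0.138, 0.186, 0.667], [0.231, -0.618, 0.751, 0.566], [0.011, 0.774, 0.634, 0.758], [0.0, 0.0, 0.0, 1.0]] [[469.25230994   0.         275.66762491]
 [  0.         469.25230994 201.53472684]
 [  0.           0.           1.        ]]
wrist -0.00442819075230965 [[1.0, -0.001, 0.0, 0.551], [0.001, 0.97, 0.242, 0.071], [-0.0, -0.242, 0.97, 0.384], [0.0, 0.0, 0.0, 1.0]] [[348.99513044   0.         274.56622053]
 [  0.         348.99513044 207.82670467]
 [  0.           0.           1.        ]]
```

View pics/scene0.png

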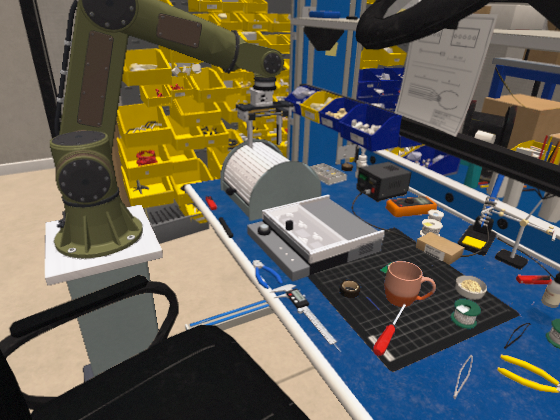

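View pics/side0.png

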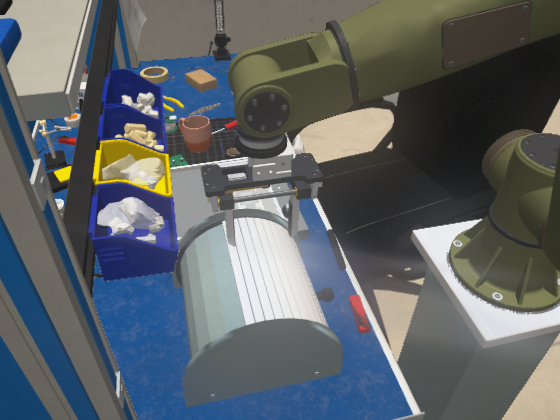

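```bash
cat > m1.py <<'E'
from h import *
v,u=np.mgrid[0:420,0:560]; uv=np.c_[u.ravel(),v.ravel()]
H=np.zeros((450,350)); C=np.zeros((450,350,3),np.uint8)  # row: y from .5 down 2mm ; col x .25..0.95
P=[];
for n in ('scene','side'):
    c=shot(n); ok=c['range_z'].ravel()>0
    p=depthpts(c,uv[ok]); col=c['img'].reshape(-1,3)[ok]
    k=(p[:,0]>.25)&(p[:,0]<.949)&(p[:,1]<.499)&(p[:,1]>-.399)&(p[:,2]<.22)&(p[:,2]>-.02)
    p,col=p[k],col[k]; i=((.5-p[:,1])/.002).astype(int); j=((p[:,0]-.25)/.002).astype(int)
    o=np.argsort(p[:,2]); 
    for a,b,z,q in zip(i[o],j[o],p[o,2],col[o]):
        if z>H[a,b]-1e-9: H[a,b]=z; C[a,b]=q
    P.append(np.c_[p,col])
P=np.vstack(P); np.save('P.npy',P)
g=(np.clip(H/.19,0,1)*255).astype(np.uint8); g=cv2.applyColorMap(g,cv2.COLORMAP_JET); g[H==0]=0
cv2.imwrite('pics/top.png',np.hstack([C[...,::-1],g]))
# store: points well above bench, in y>0
for nm,k in (('store',(P[:,2]>.06)&(P[:,1]>.0)),('tester',(P[:,2]>.03)&(P[:,2]<.075)&(P[:,1]<0))):
    q=P[k,:3]; print(nm,len(q),q.min(0),q.max(0))
for n,px in (('side',(326,295)),('scene',(290,225)),('scene',(264,228))):
    c=shot(n); print(n,px,depthpts(c,[px]))
E
python3 m1.py
```

```text
store 18695 [4.16037908e-01 2.22230797e-05 6.00146034e-02] [0.94890805 0.27016212 0.21999908]
tester 8721 [ 0.40085532 -0.39899555  0.03002397] [ 9.48950003e-01 -1.46983305e-04  7.49818286e-02]
side (326, 295) [[0.43325851 0.03067197 0.0600727 ]]
scene (290, 225) [[ 0.47532375 -0.32356955  0.08266591]]
scene (264, 228) [[ 0.42511071 -0.26172179  0.05323368]]
```

View pics/top.png

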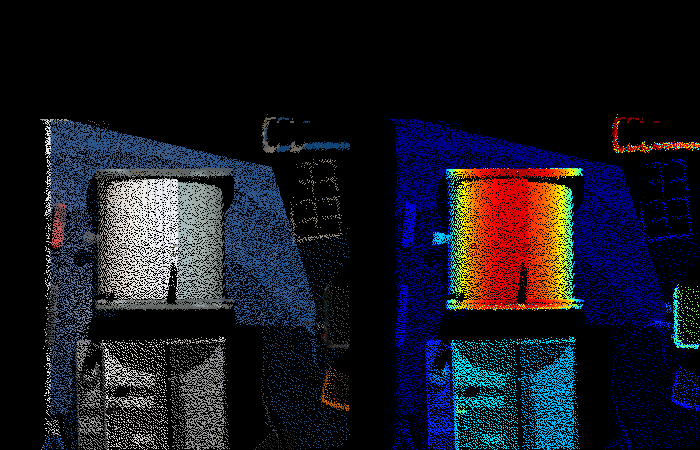

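```bash
cat > m2.py <<'E'
from h import *
from scipy.optimize import least_squares
v,u=np.mgrid[0:420,0:560]; uv=np.c_[u.ravel(),v.ravel()]
P=[];
for n in ('scene','side'):
    c=shot(n); p=depthpts(c,uv); p=p[(c['range_z'].ravel()>0)]
    P.append(p[(p[:,0]>.3)&(p[:,0]<.85)&(abs(p[:,1])<.55)&(p[:,2]<.2)&(p[:,2]>.008)])
P=np.vstack(P); 
q=P[(P[:,0]>.43)&(P[:,0]<.73)&(P[:,1]>-.08)&(P[:,1]<.13)&(P[:,2]>.06)]
f=lambda a:np.hypot((q[:,0]-a[0])*np.cos(a[1])+(q[:,1]-.026)*np.sin(a[1]),q[:,2]-.045-a[2])-.128
s=least_squares(f,[.577,0,0],loss='soft_l1',f_scale=.002).x; print('store x0,yaw,dz',s,np.median(abs(f(s))))
r=np.hypot(P[:,0]-s[0],P[:,2]-.045); k=(r>.1315)&(r<.138)&(P[:,1]>-.13)&(P[:,1]<.2)&(P[:,2]>.1); y=P[k,1]; x=P[k,0]
for a,b in ((-.13,0),(0.05,.2)):
    m=(y>a)&(y<b); print('cheek y',np.percentile(y[m],[1,10,50,90,99]),m.sum())
t=P[(P[:,1]<-.15)&(P[:,0]<.72)]
# front face of ledge
k=(t[:,2]<.026)&(t[:,0]<.5)&(t[:,1]>-.42)&(t[:,1]<-.2)&(t[:,2]>.012); print('front',k.sum(),np.median(t[k],0),np.polyfit(t[k,1],t[k,0],1))
k=(t[:,2]>.067)&(t[:,2]<.073)
for a,b in ((-.5,-.42),(-.22,-.15)):
    m=k&(t[:,1]>a)&(t[:,1]<b); print('wall',m.sum(),np.percentile(t[m,1],[2,50,98]),np.percentile(t[m,0],[1,99]),np.polyfit(t[m,0],t[m,1],1))
E
python3 m2.py
```

```text
store x0,yaw,dz [ 0.57206144  0.0071855  -0.00507308] 0.00215679211217662
cheek y [-0.1165711  -0.11389241 -0.10457391 -0.10033442 -0.09902197] 520
cheek y [0.1453337  0.14927253 0.1570682  0.16080002 0.16179453] 856
front 181 [ 0.4056485  -0.3384113   0.01821311] [0.07199483 0.42340019]
wall 513 [-0.45169202 -0.44133955 -0.42209615] [0.46520784 0.70226786] [-0.00244697 -0.43903664]
wall 244 [-0.21825765 -0.18840062 -0.17539381] [0.45499969 0.69578294] [ 0.08841094 -0.24075914]
```

Call:
{"name": "jog_arm", "arguments": {
  "targets": [
    [9.4, [-4, -1, 1], -0.14],
    [9.4, [-8, -1, 2], -0.28],
    [9.4, [-13, -1, 2.5], -0.42],
    [9.4, [-13, -1, 2.5], -0.57],
    [9.4, [-13, -1, 2.5], -0.72],
    [9.4, [-13, -1, 2.5], -0.87],
    [9.4, [-13, -1, 2.5], -1.02],
    [9.4, [-13, -1, 2.5], -1.17],
    [9.4, [-13, -1, 2.5], -1.32],
    [9.4, [-13, -1, 2.5], -1.47]
  ]
}}

```text
time_s: 1.5
ee_pos: [0.42, 0.025, 0.2345]
eef_rot: [-1.571, -0.0, 1.476]
force: [0.6, -1.1, -0.4]
grip_width: 0.0944
```

Call:
{"name": "jog_arm", "arguments": {
  "targets": [
    [9.4, [0, 0, 0], -0.1],
    [9.4, [0, 0, 0], -0.1]
  ]
}}

```text
time_s: 1.7
ee_pos: [0.42, 0.025, 0.2345]
eef_rot: [-1.571, 0.0, 1.572]
force: [-0.1, 0.8, 0.1]
grip_width: 0.0938
```

Run:
```python
from h import *
o=ctrl.get_obs(); print(o['time_s'],o['ee_pos'],o['eef_rot'],o['qpos']); print(np.round(tool(),3))
c=shot('wrist','w1'); print(np.round(c['c2w'],3))
```

```text
1.7 [0.41999518 0.02499732 0.2345244 ] [-1.57098813e+00  2.48900603e-05  1.57158429e+00] [-2.76403596e-02 -2.61472562e-03  1.84450223e+00 -2.01656096e-05
  1.29951272e+00 -1.59921925e+00]
[[-0.001  0.    -1.     0.42 ]
 [ 1.    -0.    -0.001  0.025]
 [-0.    -1.    -0.     0.235]
 [ 0.     0.     0.     1.   ]]
[[-0.002 -0.97  -0.243  0.351]
 [ 1.    -0.002 -0.     0.026]
 [-0.    -0.243  0.97   0.395]
 [ 0.     0.     0.     1.   ]]
```

View pics/w1.png

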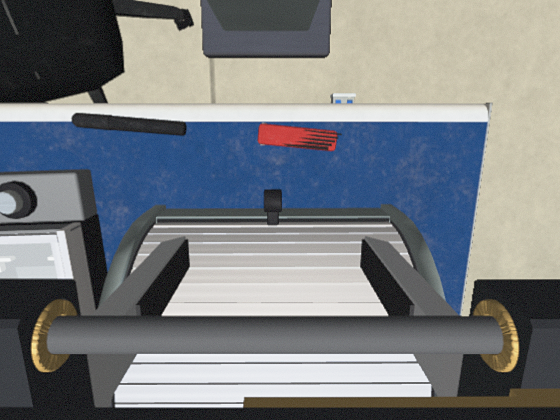

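Run:
```python
from h import *
c=shot('wrist')
print(depthpts(c,[(272,195),(272,200),(268,198),(278,198)]))
print(onplane(c,[(264.5,195),(281.5,195),(272.5,190),(272,213)],.055))
print('rail',onplane(c,[(158,219),(389,219)],.047), depthpts(c,[(170,219),(375,219)]))
```

```text
[[0.42224225 0.02387299 0.05901914]
 [0.42624208 0.02389114 0.06357827]
 [0.42479791 0.01996554 0.06106774]
 [0.42478541 0.02974565 0.06121513]]
[[0.42307806 0.01638619 0.055     ]
 [0.42311274 0.03328122 0.055     ]
 [0.41803641 0.02435478 0.055     ]
 [0.44160353 0.0237679  0.055     ]]
rail [[ 0.44992506 -0.0943743   0.047     ]
 [ 0.45041079  0.14480495  0.047     ]] [[ 0.45142514 -0.08355913  0.04180608]
 [ 0.45225729  0.13226237  0.04042255]]
```

Call:
{"name": "jog_arm", "arguments": {
  "targets": [
    [9.4, [0, 4, -0.6], 0],
    [9.4, [0, 8, -0.6], 0],
    [9.4, [0, 12, -0.6], 0],
    [9.4, [0, 16, -0.6], 0],
    [9.4, [0, 17.7, -0.6], 0],
    [2.5, [0, 17.7, -0.6], 0],
    [1.0, [0, 17.7, -0.6], 0],
    [1.0, [0, 17.7, -0.6], 0],
    [1.0, [0, 17.7, -0.6], 0],
    [1.0, [0, 17.7, -0.6], 0]
  ],
  "grip_force": 15
}}

```text
time_s: 2.8
ee_pos: [0.4264, 0.025, 0.0582]
eef_rot: [-1.572, 0.0, 1.57]
force: [-0.1, -0.4, -0.4]
grip_width: 0.0575
```

Call:
{"name": "jog_arm", "arguments": {
  "targets": [
    [1.0, [0, 0, 0], 0],
    [1.0, [0, 0, 0], 0]
  ]
}}

```text
time_s: 3.0
ee_pos: [0.4261, 0.025, 0.0576]
eef_rot: [-1.571, 0.0, 1.57]
force: [-0.1, 0.5, 0.0]
grip_width: 0.0414
```

Call:
{"name": "jog_arm", "arguments": {
  "targets": [
    [1.0, [0, 0, 0], 0],
    [1.0, [0, 0, 0], 0],
    [1.0, [0, 0, 0], 0],
    [1.0, [0, 0, 0], 0]
  ]
}}

```text
time_s: 3.4
ee_pos: [0.426, 0.0231, 0.0574]
eef_rot: [-1.571, 0.004, 1.571]
force: [-0.9, -23.4, -1.0]
grip_width: 0.018
```

Call:
{"name": "jog_arm", "arguments": {
  "targets": [
    [1.0, [0, -1.4, -0.09], 0],
    [1.0, [0, -2.79, -0.31], 0],
    [1.0, [0, -4.15, -0.66], 0],
    [1.0, [0, -5.48, -1.14], 0],
    [1.0, [0, -6.75, -1.73], 0],
    [1.0, [0, -7.96, -2.44], 0],
    [1.0, [0, -9.11, -3.26], 0],
    [1.0, [0, -10.17, -4.18], 0],
    [1.0, [0, -11.14, -5.19], 0],
    [1.0, [0, -12.02, -6.29], 0]
  ]
}}

```text
time_s: 4.4
ee_pos: [0.4888, 0.0233, 0.1775]
eef_rot: [-1.569, 0.003, 1.57]
force: [-0.3, -13.5, -5.9]
grip_width: 0.0181
```

Call:
{"name": "jog_arm", "arguments": {
  "targets": [
    [1.0, [-0.1, -0.77, -1.18], 0],
    [1.0, [-0.15, -1.43, -2.42], 0],
    [1.0, [-0.15, -1.97, -3.72], 0],
    [1.0, [-0.15, -2.39, -5.06], 0],
    [1.0, [-0.15, -2.67, -6.43], 0],
    [1.0, [-0.15, -2.85, -7.83], 0],
    [1.0, [-0.15, -2.88, -9.24], 0],
    [1.0, [-0.15, -2.79, -10.64], 0],
    [1.0, [-0.15, -2.56, -12.02], 0],
    [1.0, [-0.15, -2.21, -13.39], 0]
  ]
}}

```text
time_s: 5.4
ee_pos: [0.6235, 0.0237, 0.2003]
eef_rot: [-1.572, -0.001, 1.57]
force: [-1.1, 2.7, 4.9]
grip_width: 0.0181
```

Call:
{"name": "jog_arm", "arguments": {
  "targets": [
    [1.0, [0, 0.05, -0.2], 0],
    [1.0, [0, 0.05, -0.2], 0]
  ]
}}

```text
time_s: 5.6
ee_pos: [0.6256, 0.0237, 0.1995]
eef_rot: [-1.573, -0.001, 1.57]
force: [4.6, 2.2, 3.6]
grip_width: 0.0179
```

Call:
{"name": "jog_arm", "arguments": {
  "targets": [
    [9.4, [0, 0, 0], 0],
    [9.4, [0, 0, 0], 0],
    [9.4, [0, 0, 0], 0],
    [9.4, [0, -3, 0], 0],
    [9.4, [0, -7, 0], 0],
    [9.4, [0, -8, 4], 0],
    [9.4, [0, -9, 9], 0],
    [9.4, [0, -9, 14], 0],
    [9.4, [0, -9, 14], 0]
  ]
}}

```text
time_s: 6.5
ee_pos: [0.4802, 0.0236, 0.2895]
eef_rot: [-1.57, 0.0, 1.57]
force: [1.0, 0.6, 0.6]
grip_width: 0.0866
```

Run:
```python
from h import *
o=ctrl.get_obs(); print(o['time_s'],o['ee_pos'],o['eef_rot'])
c=shot('wrist','w2'); np.save('w2.npy',c,allow_pickle=True)
```

```text
6.5 [0.48023272 0.02356202 0.28948529] [-1.56998979e+00  5.53483698e-05  1.57013268e+00]
```

View pics/w2.png

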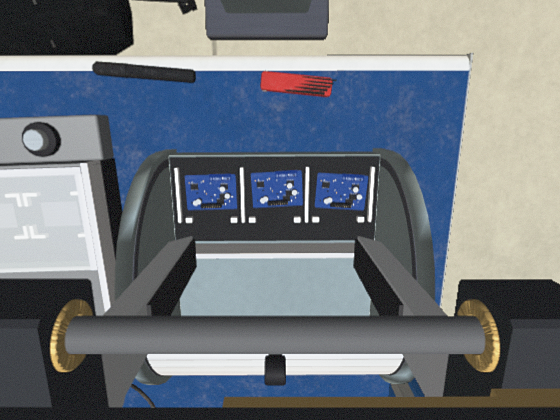

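```bash
cat > boards.py <<'E'
from h import *
def boards(c,z,roi):
    u0,u1,v0,v1=roi; hsv=cv2.cvtColor(c['img'],cv2.COLOR_RGB2HSV)
    m=cv2.inRange(hsv,(100,90,50),(130,255,255)); k=np.zeros_like(m); k[v0:v1,u0:u1]=m[v0:v1,u0:u1]
    k=cv2.morphologyEx(k,cv2.MORPH_CLOSE,np.ones((7,7)))
    cs,_=cv2.findContours(k,cv2.RETR_EXTERNAL,cv2.CHAIN_APPROX_NONE); out=[]
    for q in cs:
        if cv2.contourArea(q)<500: continue
        p=onplane(c,q.reshape(-1,2)+.0,z)[:,:2]
        (cx,cy),(w,h),a=cv2.minAreaRect((p*1000).astype(np.float32))
        if w>h: a-=90; w,h=h,w   # a: direction of short side, deg from x
        out.append((round(cx,1),round(cy,1),round(w,1),round(h,1),round((a+90)%180-90,1)))
    return sorted(out,key=lambda t:t[1])
E
python3 - <<'E'
from boards import *
c=np.load('w2.npy',allow_pickle=True).item()
print(boards(c,.052,(172,376,160,222)))
print('button',onplane(c,[(40,138)],.05),depthpts(c,[(40,138)]))
print('floor front edge, side ribs',onplane(c,[(172,156),(378,156)],.04),onplane(c,[(179,200),(371,200)],.048))
E
```

```text
[(491.7, -49.1, 42.8, 59.8, 1.9), (488.1, 27.4, 43.0, 59.5, 3.4), (490.9, 101.7, 43.0, 59.3, -3.5)]
button [[ 0.43032279 -0.23934719  0.05      ]] [[ 0.43014234 -0.23680003  0.05384991]]
floor front edge, side ribs [[ 0.45149584 -0.09478943  0.04      ]
 [ 0.45140907  0.145601    0.04      ]] [[ 0.50231785 -0.08782788  0.048     ]
 [ 0.50222693  0.13869119  0.048     ]]
```

Call:
{"name": "jog_arm", "arguments": {
  "targets": [
    [9.4, [-5, 0, 0], 0],
    [9.4, [-10, 0, 0.5], 0],
    [9.4, [-15, 0, 1], 0],
    [9.4, [-20, 0, 1], 0],
    [9.4, [-25, 0, 1], 0],
    [9.4, [-30, 0, 1], 0],
    [9.4, [-34, 0, 1], 0],
    [9.4, [-34, 0, 1], 0]
  ]
}}

```text
time_s: 7.35
ee_pos: [0.4743, -0.3211, 0.2878]
eef_rot: [-1.569, -0.0, 1.566]
force: [-0.4, -0.3, -0.9]
grip_width: 0.0943
```

Run:
```python
from h import *
o=ctrl.get_obs(); print(o['time_s'],o['ee_pos'],o['eef_rot'])
c=shot('wrist','w3'); np.save('w3.npy',c,allow_pickle=True)
```

```text
7.35 [ 0.4743293  -0.32114157  0.28780522] [-1.56937676e+00 -3.55077052e-04  1.56569606e+00]
```

View pics/w3.png

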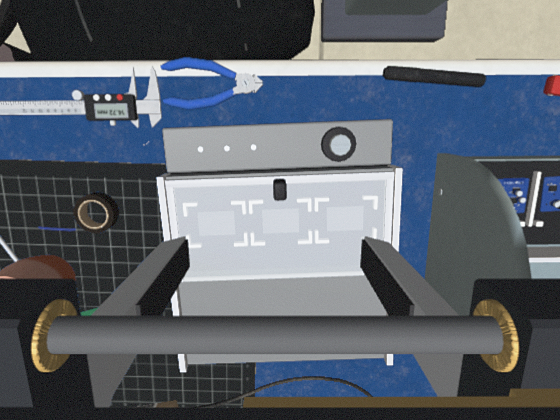

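Run:
```python
from h import *
c=np.load('w3.npy',allow_pickle=True).item()
g=cv2.cvtColor(c['img'],cv2.COLOR_RGB2GRAY)[172:206,265:296]
m=(g<60).astype(np.uint8); x,y,w,h=cv2.boundingRect(m); print(x+265,y+172,w,h)
print((g<60).sum(1))
print('tab',onplane(c,[(274,184),(286,184),(280,178.5),(280,190)],.094),depthpts(c,[(280,184)]))
L=onplane(c,[(164,131),(391,122)],.032); print('ledge',L,np.arctan2(*(L[1]-L[0])[:2])); m=L.mean(0)
B=onplane(c,[(338,144)],.05); print('btn',B)
```

```text
274 179 12 21
[ 0  0  0  0  0  0  0  4 11 11 11 12  3  3  3  3  4  4  6  5  6  6  8  8
  8 11 11  9  0  0  0  0  0  0]
tab [[ 0.46863305 -0.32023794  0.094     ]
 [ 0.4686838  -0.30790544  0.094     ]
 [ 0.4629526  -0.31406967  0.094     ]
 [ 0.47493324 -0.31407396  0.094     ]] [[ 0.46893186 -0.31404842  0.09246074]]
ledge [[ 0.41652311 -0.44826142  0.032     ]
 [ 0.40741439 -0.18453796  0.032     ]] -0.034525159734487
btn [[ 0.43116752 -0.24818195  0.05      ]]
```

Call:
{"name": "jog_arm", "arguments": {
  "targets": [
    [9.4, [0, 5, 0], -0.033],
    [9.4, [0, 10, 0], -0.033],
    [9.4, [0, 10, 0], -0.033],
    [9.4, [0, 10, 0], -0.033]
  ]
}}

```text
time_s: 7.8
ee_pos: [0.4753, -0.3162, 0.1905]
eef_rot: [-1.571, 0.0, 1.604]
force: [-0.1, 0.2, 1.6]
grip_width: 0.0939
```

Call:
{"name": "jog_arm", "arguments": {
  "targets": [
    [9.4, [0.2, 4, -0.1], 0],
    [9.4, [0.2, 8, -0.1], 0],
    [5, [0.2, 10.1, -0.1], 0],
    [1.0, [0.2, 10.1, -0.1], 0],
    [1.0, [0.2, 10.1, -0.1], 0],
    [1.0, [0.2, 10.1, -0.1], 0],
    [1.0, [0.2, 10.1, -0.1], 0],
    [1.0, [0.2, 10.1, -0.1], 0],
    [1.0, [0.2, 10.1, -0.1], 0],
    [1.0, [0.2, 10.1, -0.1], 0]
  ]
}}

```text
time_s: 8.8
ee_pos: [0.4755, -0.3146, 0.0885]
eef_rot: [-1.571, 0.0, 1.603]
force: [-0.4, -0.3, -0.0]
grip_width: 0.0336
```

Call:
{"name": "jog_arm", "arguments": {
  "targets": [
    [1.0, [0, 0, 0], 0],
    [1.0, [0, 0, 0], 0],
    [1.0, [0, 0, 0], 0],
    [1.0, [0, 0, 0], 0],
    [1.0, [0, 0, 0], 0]
  ]
}}

```text
time_s: 9.3
ee_pos: [0.4755, -0.3158, 0.0883]
eef_rot: [-1.571, 0.002, 1.603]
force: [1.6, -9.7, -4.2]
grip_width: 0.0139
```

Call:
{"name": "jog_arm", "arguments": {
  "targets": [
    [1.0, [0, 0, -1.3], 0],
    [1.0, [0, 0, -2.6], 0],
    [1.0, [0, 0, -3.9], 0],
    [1.0, [0, 0, -5.2], 0],
    [1.0, [0, 0, -6.5], 0],
    [1.0, [0, 0, -7.8], 0],
    [1.0, [0, 0, -9.1], 0],
    [1.0, [0, 0, -10.4], 0],
    [1.0, [0, 0, -11.6], 0],
    [1.0, [0, 0, -12.6], 0]
  ]
}}

```text
time_s: 10.3
ee_pos: [0.6006, -0.3117, 0.088]
eef_rot: [-1.568, 0.001, 1.603]
force: [-19.6, -7.9, 5.4]
grip_width: 0.0142
```

Call:
{"name": "jog_arm", "arguments": {
  "targets": [
    [1.0, [0, 0, -0.1], 0],
    [1.0, [0, 0, -0.1], 0],
    [1.0, [0, 0, -0.1], 0]
  ]
}}

```text
time_s: 10.6
ee_pos: [0.6013, -0.3117, 0.0879]
eef_rot: [-1.568, 0.001, 1.602]
force: [-7.2, -6.1, 0.6]
grip_width: 0.0138
```

Call:
{"name": "jog_arm", "arguments": {
  "targets": [
    [4, [0, 0, 0], 0],
    [4, [0, 0, 0], 0],
    [4, [0, 0, 0], 0],
    [7, [0, -4, 0], 0],
    [7, [0, -9, 0], 0],
    [7, [0, -14, 3], 0],
    [7, [0, -19, 8], 0],
    [7, [0, -20, 12], 0],
    [7, [0, -20, 13], 0],
    [7, [0, -20, 13], 0]
  ]
}}

```text
time_s: 11.6
ee_pos: [0.4707, -0.315, 0.2908]
eef_rot: [-1.574, 0.002, 1.601]
force: [1.4, 0.0, -0.3]
grip_width: 0.0701
```

Run:
```python
from h import *
o=ctrl.get_obs(); print(o['time_s'],o['ee_pos'],o['eef_rot'])
c=shot('wrist','w4'); np.save('w4.npy',c,allow_pickle=True)
```

```text
11.6 [ 0.47074928 -0.31499306  0.29082554] [-1.57365501  0.00243014  1.60149675]
```

View pics/w4.png

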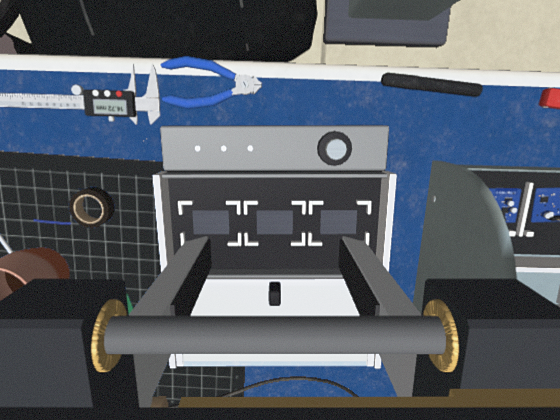

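Run:
```python
from h import *
c=np.load('w4.npy',allow_pickle=True).item()
hsv=cv2.cvtColor(c['img'],cv2.COLOR_RGB2HSV)
m=cv2.inRange(hsv,(0,0,170),(180,60,255)); m[:192]=0; m[252:]=0; m[:,:170]=0; m[:,378:]=0
n,_,s,ce=cv2.connectedComponentsWithStats(m); s=s[1:]; s=s[s[:,4]>30]; print(s[np.lexsort((s[:,0],))])
T=np.array([.577,-.3107]); y=.0345; Rm=np.array([[np.cos(y),-np.sin(y)],[np.sin(y),np.cos(y)]])
for b in s:
    P=onplane(c,[(b[0],b[1]),(b[0]+b[2]-1,b[1]+b[3]-1)],.048)[:,:2]
    print(b[:4],np.round(P*1000,1).tolist(),np.round((P-T)@Rm*1000,1).tolist())
```

```text
[[178 201  14  14  92]
 [180 233   4  13  38]
 [226 201  14  14  85]
 [227 233  14  13  71]
 [244 201  14  14  84]
 [244 233  14  13  77]
 [291 233  14  13  82]
 [292 201  14  13  89]
 [308 233  14  13  88]
 [309 201  14  13  83]
 [357 201  14  13  83]
 [366 233   3  12  35]]
[178 201  14  14] [[498.9, -427.9], [514.4, -412.9]] [[-82.1, -114.5], [-66.1, -100.0]]
[226 201  14  14] [[497.1, -371.0], [512.5, -355.5]] [[-82.0, -57.5], [-66.0, -42.5]]
[244 201  14  14] [[496.4, -349.7], [511.9, -334.0]] [[-81.9, -36.2], [-65.9, -21.0]]
[292 201  14  13] [[494.6, -292.8], [508.8, -276.7]] [[-81.8, 20.7], [-67.0, 36.4]]
[309 201  14  13] [[493.9, -272.7], [508.1, -256.4]] [[-81.7, 40.8], [-67.0, 56.7]]
[357 201  14  13] [[492.1, -215.9], [506.2, -199.1]] [[-81.6, 97.6], [-66.9, 114.0]]
[180 233   4  13] [[538.8, -426.9], [554.1, -423.8]] [[-42.2, -114.9], [-26.8, -112.3]]
[227 233  14  13] [[536.9, -369.9], [551.8, -354.0]] [[-42.1, -57.8], [-26.6, -42.4]]
[244 233  14  13] [[536.2, -349.3], [551.2, -333.2]] [[-42.1, -37.1], [-26.6, -21.6]]
[291 233  14  13] [[534.4, -292.3], [549.3, -275.7]] [[-42.0, 19.9], [-26.5, 35.9]]
[308 233  14  13] [[533.7, -271.7], [548.6, -255.0]] [[-41.9, 40.5], [-26.5, 56.7]]
[366 233   3  12] [[531.4, -201.5], [545.4, -197.7]] [[-41.8, 110.7], [-27.6, 114.1]]
```

Call:
{"name": "jog_arm", "arguments": {
  "targets": [
    [7, [2, 0, -2], 0.14],
    [7, [4.5, 0, -5], 0.29],
    [7, [4.5, 0, -5], 0.44],
    [7, [4.5, 0, -5], 0.59],
    [7, [4.5, 0, -5], 0.74],
    [7, [4.5, 0, -5], 0.89],
    [7, [4.5, 0, -5], 1.04],
    [7, [4.5, 0, -5], 1.19],
    [7, [4.5, 0, -5], 1.34],
    [7, [4.5, 0, -5], 1.48]
  ]
}}

```text
time_s: 12.65
ee_pos: [0.5219, -0.2675, 0.2871]
eef_rot: [-1.57, 0.001, 0.118]
force: [0.4, -1.0, 0.2]
grip_width: 0.0701
```

Call:
{"name": "jog_arm", "arguments": {
  "targets": [
    [7, [0, 0, 0], 0.09],
    [7, [0, 0, 0], 0.09],
    [7, [0, 0, 0], 0.09]
  ]
}}

```text
time_s: 12.95
ee_pos: [0.5215, -0.2677, 0.2875]
eef_rot: [-1.57, 0.001, 0.036]
force: [-0.5, -0.1, -0.3]
grip_width: 0.07
```

```bash
cat > nest.py <<'E'
from h import *
o=ctrl.get_obs(); print(o['time_s'],o['ee_pos'],o['eef_rot'])
c=shot('wrist','w5'); np.save('w5.npy',c,allow_pickle=True)
hsv=cv2.cvtColor(c['img'],cv2.COLOR_RGB2HSV)
m=cv2.inRange(hsv,(0,0,170),(180,60,255))
n,_,s,ce=cv2.connectedComponentsWithStats(m); s=s[1:]; s=s[(s[:,4]>50)&(s[:,4]<200)&(s[:,2]<20)&(s[:,3]<20)]
y=.0345; Rm=np.array([[np.cos(y),-np.sin(y)],[np.sin(y),np.cos(y)]]); T=np.array([.577,-.3107])
for b in s:
    P=onplane(c,[(b[0],b[1]),(b[0]+b[2]-1,b[1]+b[3]-1)],.048)[:,:2]
    print(b,np.round((P-T)@Rm*1000,1).tolist())
E
python3 nest.py
```

```text
12.95 [ 0.52150316 -0.26773525  0.28749723] [-1.57014570e+00  8.16425755e-04  3.64743662e-02]
[249 123  14  16 102] [[-81.2, 113.7], [-66.8, 97.4]]
[285 123  14  16  93] [[-41.1, 113.9], [-26.4, 97.5]]
[250 173  14  15  75] [[-80.9, 57.8], [-66.0, 41.4]]
[284 174  14  15  87] [[-41.7, 56.7], [-26.4, 40.4]]
[250 191  14  15  87] [[-81.2, 36.7], [-66.1, 19.9]]
[284 191  14  15  87] [[-41.5, 36.8], [-26.1, 20.0]]
[251 238  13  13  69] [[-80.8, -21.1], [-66.4, -36.4]]
[284 238  13  13  69] [[-41.0, -20.9], [-26.2, -36.3]]
[251 254  13  13  70] [[-81.1, -41.6], [-66.5, -57.3]]
[284 254  13  13  76] [[-40.8, -41.5], [-25.9, -57.2]]
[252 296  12  13  65] [[-80.6, -98.0], [-66.8, -114.8]]
[283 296  13  13  67] [[-41.5, -97.9], [-26.1, -114.7]]
[150 392   6  15  59] [[-221.3, -242.4], [-216.4, -265.4]]
```

Call:
{"name": "jog_arm", "arguments": {
  "targets": [
    [6.4, [-1, 0, 5], 0],
    [6.4, [-2.2, 0, 10], 0],
    [6.4, [-2.2, 0, 15], 0],
    [6.4, [-2.2, 0, 20], 0],
    [6.4, [-2.2, 0, 22], 0],
    [6.4, [-2.2, 4, 22], 0],
    [6.4, [-2.2, 8, 22], 0],
    [6.4, [-2.2, 12, 22], 0],
    [6.4, [-2.2, 15, 22], 0],
    [6.4, [-2.2, 15, 22], 0]
  ]
}}

```text
time_s: 14.0
ee_pos: [0.4901, -0.0485, 0.1349]
eef_rot: [-1.569, 0.006, 0.035]
force: [-0.2, -0.4, 0.9]
grip_width: 0.0641
```

Run:
```python
from boards import *
o=ctrl.get_obs(); print(o['time_s'],o['ee_pos'],o['eef_rot'])
c=shot('wrist','w6'); np.save('w6.npy',c,allow_pickle=True)
print(boards(c,.052,(150,400,60,330)))
```

```text
14.0 [ 0.49009337 -0.04847324  0.13491055] [-1.56945884  0.00630632  0.03489746]
[(492.8, -48.4, 41.8, 58.8, 1.4), (428.1, -32.2, 53.1, 186.4, -2.9), (489.4, 27.0, 41.7, 58.5, 3.3)]
```

View pics/w6.png

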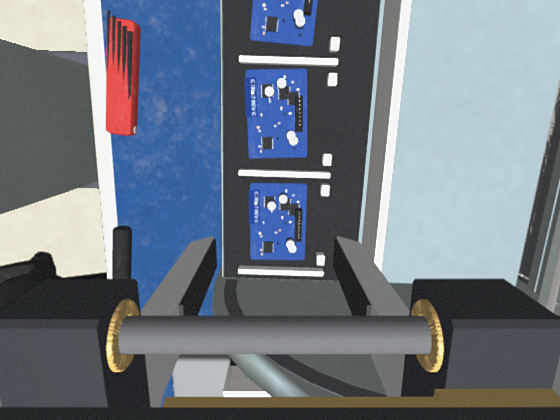

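Call:
{"name": "jog_arm", "arguments": {
  "targets": [
    [6.4, [0.2, 3, 0], 0],
    [6.4, [0.2, 6, 0], 0],
    [6.4, [0.2, 7.4, 0], 0],
    [6.4, [0.2, 7.4, 0], 0],
    [4, [0.2, 7.4, 0], 0],
    [3.8, [0.2, 7.4, 0], 0],
    [3.8, [0.2, 7.4, 0], 0],
    [3.8, [0.2, 7.4, 0], 0],
    [3.8, [0.2, 7.4, 0], 0]
  ],
  "grip_force": 20
}}

```text
time_s: 14.95
ee_pos: [0.4943, -0.0489, 0.0654]
eef_rot: [-1.571, -0.002, 0.033]
force: [-1.6, 1.1, 7.3]
grip_width: 0.0419
```

Call:
{"name": "jog_arm", "arguments": {
  "targets": [
    [3.8, [0, -1, 0], 0],
    [3.8, [0, -4, 0], 0],
    [3.8, [0, -8, 0], 0],
    [3.8, [0, -12, 0], 0],
    [3.8, [0, -16, 0], 0],
    [3.8, [0, -16, 0], 0]
  ]
}}

```text
time_s: 15.55
ee_pos: [0.4953, -0.049, 0.2302]
eef_rot: [-1.573, -0.009, 0.033]
force: [0.4, -0.6, -0.9]
grip_width: 0.0416
```

Run:
```python
from boards import *
o=ctrl.get_obs(); print(o['time_s'],o['ee_pos'],o['eef_rot'],o['grip_width'])
c=shot('wrist','w7'); print(boards(c,.052,(150,400,60,330)))
```

```text
15.55 [ 0.49530807 -0.04902595  0.23019611] [-1.5725901  -0.00885184  0.03309775] 0.04161016957170717
[(456.4, -48.2, 164.9, 243.9, 1.3), (489.3, 27.2, 42.0, 59.6, 2.6)]
```

View pics/w7.png

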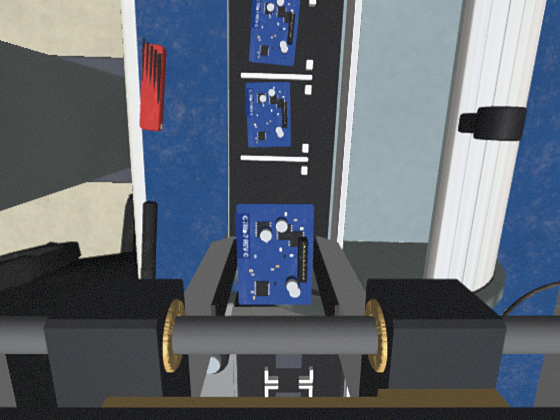

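```bash
cat > held.py <<'E'
import sys
from h import *
def held(c,T,off=.0134):
    # board blue blob in grip region; plane normal = tool y at off ahead of TCP
    hsv=cv2.cvtColor(c['img'],cv2.COLOR_RGB2HSV); m=cv2.inRange(hsv,(100,90,50),(130,255,255))
    k=np.zeros_like(m); k[196:312,228:322]=m[196:312,228:322]; k=cv2.morphologyEx(k,cv2.MORPH_CLOSE,np.ones((7,7)))
    cs,_=cv2.findContours(k,cv2.RETR_EXTERNAL,cv2.CHAIN_APPROX_NONE); q=max(cs,key=cv2.contourArea).reshape(-1,2)
    o,d=rays(c,q); Ti=np.linalg.inv(T); o=(Ti@np.r_[o,1])[:3]; d=d@Ti[:3,:3].T
    p=o+d*((off-o[1])/d[:,1])[:,None]
    r=cv2.minAreaRect((p[:,[0,2]]*1000).astype(np.float32)); return np.round(np.r_[r[0],r[1],r[2]],1)
if __name__=='__main__':
    T=tool(); c=shot('wrist'); o=ctrl.get_obs(); print(o['time_s'],o['ee_pos'],o['eef_rot'],o['grip_width'],held(c,T))
E
python3 held.py
```

```text
15.65 [ 0.49372165 -0.0488052   0.22503291] [-1.57114064e+00 -1.51638783e-03  3.30687367e-02] 0.04161151083805105 [-0.4  3.8 60.7 44.7 90. ]
```

Call:
{"name": "jog_arm", "arguments": {
  "targets": [
    [3.8, [0.3, 0, -5], 0],
    [3.8, [0.6, 0, -10], 0],
    [3.8, [0.9, 0, -15], 0],
    [3.8, [1.2, 0, -20], 0],
    [3.8, [1.5, 0, -25], 0],
    [3.8, [1.8, 0, -30], 0],
    [3.8, [2.1, 0, -34.3], 0],
    [3.8, [2.1, 4, -34.3], 0],
    [3.8, [2.1, 8, -34.3], 0],
    [3.8, [2.1, 12, -34.3], 0]
  ]
}}

```text
time_s: 16.65
ee_pos: [0.5251, -0.3906, 0.1009]
eef_rot: [-1.569, 0.002, 0.032]
force: [1.5, -0.5, -0.3]
grip_width: 0.0414
```

Call:
{"name": "jog_arm", "arguments": {
  "targets": [
    [3.8, [0, 0, 0], 0],
    [3.8, [0, 0, 0], 0]
  ]
}}

```text
time_s: 16.85
ee_pos: [0.5259, -0.3908, 0.1043]
eef_rot: [-1.57, 0.001, 0.033]
force: [0.2, 0.4, 0.8]
grip_width: 0.0413
```

```bash
python3 held.py;  python3 - <<'E'
from h import *
shot('wrist','w8')
E
```

```text
16.9 [ 0.5265311  -0.39123323  0.1058865 ] [-1.57173354e+00 -1.09131236e-03  3.30534813e-02] 0.0416313551490575 [ 1.2  2.  41.2 57.1  0. ]
```

View pics/w8.png

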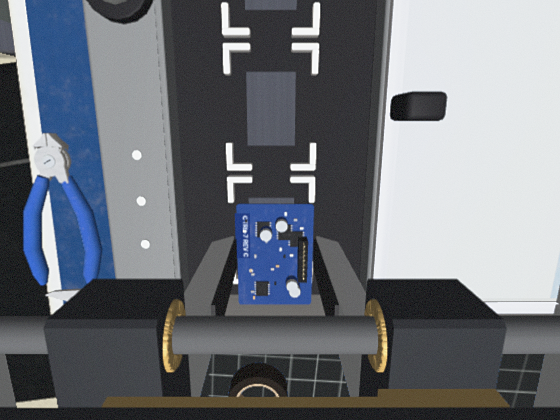

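Run:
```python
from h import *
T=tool(); print(T[:3,3]); c=shot('wrist')
Ti=np.linalg.inv(T)
def tf(uv,off=None,z=None):
    if z is not None:
        p=onplane(c,uv,z)
    else:
        o,d=rays(c,uv); n=T[:3,1]; s=(off-(o-T[:3,3])@n)/(d@n); p=o+d*s[:,None]
    return np.round((np.c_[p,np.ones(len(p))]@Ti.T)[:,[0,2]]*1000,1)
hsv=cv2.cvtColor(c['img'],cv2.COLOR_RGB2HSV); m=cv2.inRange(hsv,(0,0,170),(180,60,255)); m[:,:215]=0;m[:,325:]=0;m[:130]=0;m[202:]=0
n,_,s,_=cv2.connectedComponentsWithStats(m)
for b in s[1:]:
    if b[4]>60: print(b,tf([(b[0],b[1]),(b[0]+b[2]-1,b[1]+b[3]-1)],z=.048).tolist())
b=cv2.inRange(hsv,(100,90,40),(130,255,255)); b[:196]=0;b[312:]=0;b[:,:228]=0;b[:,322:]=0
r=np.where(b[:,245:305].sum(1)>255*15)[0]; print('rows',r.min(),r.max())
for rr in (212,222,232): 
    q=np.where(b[rr])[0]; print(rr,q.min(),q.max())
q=np.where(b[222])[0]
for off in (.010,.0134): print(tf([(q.min(),222),(q.max(),222),(274,r.min()),(274,r.max())],off=off).tolist())
```

```text
[ 0.52678166 -0.39141235  0.10656636]
[226 142  25  28 296] [[-28.5, 58.6], [-14.0, 41.9]]
[290 142  26  28 298] [[11.0, 58.6], [26.9, 41.9]]
[227 176  25  26 284] [[-28.5, 37.4], [-13.7, 21.3]]
[290 176  25  26 283] [[11.2, 37.5], [26.8, 21.3]]
rows 204 303
212 236 313
222 235 313
232 235 313
[[-18.6, 21.4], [20.9, 21.5], [1.2, 30.8], [1.2, -24.0]]
[[-19.0, 20.4], [21.3, 20.5], [1.1, 30.0], [1.2, -25.9]]
```

Call:
{"name": "jog_arm", "arguments": {
  "targets": [
    [3.8, [-0.2, 1, 0.06], 0],
    [3.8, [-0.2, 2, 0.06], 0],
    [3.8, [-0.2, 3, 0.06], 0],
    [3.8, [-0.2, 3.6, 0.06], 0],
    [3.8, [-0.2, 4.0, 0.06], 0],
    [3.8, [-0.2, 4.0, 0.06], 0],
    [3.8, [-0.2, 4.0, 0.06], 0]
  ]
}}

```text
time_s: 17.7
ee_pos: [0.5239, -0.3905, 0.0646]
eef_rot: [-1.571, 0.0, 0.033]
force: [-2.9, 1.3, 5.4]
grip_width: 0.0414
```

Call:
{"name": "jog_arm", "arguments": {
  "targets": [
    [6.2, [0, 0, 0], 0],
    [6.2, [0, 0, 0], 0],
    [6.2, [0, 0, 0], 0],
    [6.2, [0, -3, 0], 0],
    [6.2, [0, -8, 0], 0],
    [6.2, [0, -13, 2], 0],
    [6.2, [0, -17, 5], 0],
    [6.2, [0, -20, 8], 0],
    [6.2, [0, -20, 8], 0]
  ]
}}

```text
time_s: 18.6
ee_pos: [0.5227, -0.3083, 0.27]
eef_rot: [-1.575, -0.007, 0.036]
force: [0.9, -0.3, -0.3]
grip_width: 0.0622
```

Run:
```python
from boards import *
o=ctrl.get_obs(); print(o['time_s'],o['ee_pos'],o['eef_rot'])
c=shot('wrist','w9'); print(boards(c,.052,(200,330,150,330)))
```

```text
18.6 [ 0.52271186 -0.30825744  0.26999017] [-1.5752237  -0.0068936   0.03557006]
[(525.2, -388.5, 42.2, 58.1, 2.0)]
```

View pics/w9.png

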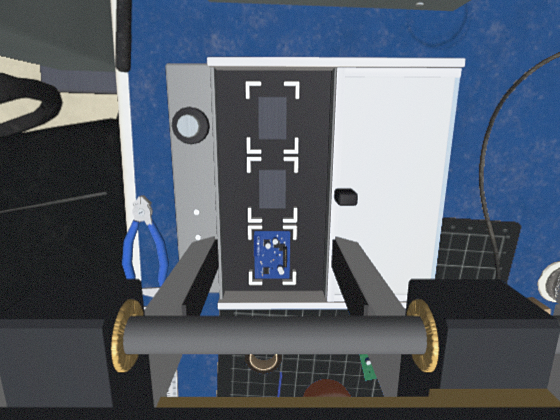

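Call:
{"name": "jog_arm", "arguments": {
  "targets": [
    [6.4, [-0.4, 0, 5], -0.02],
    [6.4, [-0.8, 0, 10], -0.02],
    [6.4, [-1.2, 0, 15], -0.02],
    [6.4, [-1.6, 0, 20], -0.02],
    [6.4, [-2, 0, 25], -0.02],
    [6.4, [-2.3, 0, 30], -0.02],
    [6.4, [-2.3, 3, 33.7], -0.02],
    [6.4, [-2.3, 7, 33.7], -0.02],
    [6.4, [-2.3, 11, 33.7], -0.02],
    [6.4, [-2.3, 13, 33.7], -0.02]
  ]
}}

```text
time_s: 19.65
ee_pos: [0.4856, 0.0255, 0.13]
eef_rot: [-1.57, 0.006, 0.053]
force: [-0.5, -0.6, -0.3]
grip_width: 0.0641
```

Call:
{"name": "jog_arm", "arguments": {
  "targets": [
    [6.4, [0, 0, 0], 0],
    [6.4, [0, 0, 0], 0],
    [6.4, [0, 0, 0], 0]
  ]
}}

```text
time_s: 19.95
ee_pos: [0.4879, 0.0253, 0.1353]
eef_rot: [-1.571, -0.002, 0.053]
force: [-0.4, -0.4, 0.0]
grip_width: 0.0644
```

Run:
```python
from boards import *
o=ctrl.get_obs(); print(o['time_s'],o['ee_pos'],o['eef_rot'])
c=shot('wrist','w10'); print(boards(c,.052,(200,350,30,330)))
```

```text
19.95 [0.48792034 0.02534153 0.13532428] [-1.57092249 -0.00159572  0.05259239]
[(489.3, 29.6, 41.3, 58.9, 4.2), (443.6, 48.5, 16.3, 204.4, 0.1), (492.1, 103.1, 41.7, 58.5, -3.5)]
```

Call:
{"name": "jog_arm", "arguments": {
  "targets": [
    [6.4, [0.15, 3, 0.3], -0.01],
    [6.4, [0.15, 6, 0.3], -0.01],
    [6.4, [0.15, 7.1, 0.3], -0.01],
    [6.4, [0.15, 7.1, 0.3], -0.01],
    [4, [0.15, 7.1, 0.3], -0.01],
    [3.8, [0.15, 7.1, 0.3], -0.01],
    [3.8, [0.15, 7.1, 0.3], -0.01],
    [3.8, [0.15, 7.1, 0.3], -0.01],
    [3.8, [0.15, 7.1, 0.3], -0.01]
  ]
}}

```text
time_s: 20.9
ee_pos: [0.4891, 0.0287, 0.0642]
eef_rot: [-1.571, -0.002, 0.063]
force: [-1.4, -0.2, 6.9]
grip_width: 0.0421
```

Call:
{"name": "jog_arm", "arguments": {
  "targets": [
    [3.8, [0, -1, 0], 0],
    [3.8, [0, -4, 0], 0],
    [3.8, [0, -8, 0], 0],
    [3.8, [0, -12, 0], 0],
    [3.8, [0, -16, 0], 0],
    [3.8, [0, -16, 0], 0]
  ]
}}

```text
time_s: 21.5
ee_pos: [0.4902, 0.0287, 0.2291]
eef_rot: [-1.571, -0.009, 0.063]
force: [0.6, -0.3, -0.6]
grip_width: 0.0416
```

```bash
python3 held.py
```

```text
21.55 [0.48931011 0.02872886 0.2260415 ] [-1.57118842 -0.00500276  0.06311643] 0.041762168874804016 [-0.5  3.3 61.  45.  89. ]
```

Call:
{"name": "jog_arm", "arguments": {
  "targets": [
    [3.8, [0.2, 0, -5], 0.03],
    [3.8, [0.4, 0, -10], 0.03],
    [3.8, [0.6, 0, -15], 0.03],
    [3.8, [0.8, 0, -20], 0.03],
    [3.8, [1.0, 0, -25], 0.03],
    [3.8, [1.1, 0, -30], 0.03],
    [3.8, [1.1, 0, -34.2], 0.03],
    [3.8, [1.1, 4, -34.2], 0.03],
    [3.8, [1.1, 8, -34.2], 0.03],
    [3.8, [1.1, 12, -34.2], 0.03]
  ]
}}

```text
time_s: 22.55
ee_pos: [0.5202, -0.3118, 0.1006]
eef_rot: [-1.57, 0.001, 0.032]
force: [1.6, 0.0, -0.7]
grip_width: 0.0419
```

Call:
{"name": "jog_arm", "arguments": {
  "targets": [
    [3.8, [0, 0, 0], 0],
    [3.8, [0, 0, 0], 0],
    [3.8, [0, 0, 0], 0],
    [3.8, [0, 0, 0], 0]
  ]
}}

```text
time_s: 22.95
ee_pos: [0.5219, -0.3123, 0.1054]
eef_rot: [-1.573, -0.002, 0.033]
force: [0.4, -0.6, -0.4]
grip_width: 0.0415
```

```bash
python3 held.py
```

```text
23.0 [ 0.52170741 -0.31224872  0.10506298] [-1.57236778 -0.00213728  0.03311917] 0.0418197808473731 [ 1.2 -0.1 41.4 61.4  0. ]
```

Call:
{"name": "jog_arm", "arguments": {
  "targets": [
    [3.8, [-0.05, 1, 0], 0],
    [3.8, [-0.05, 2, 0], 0],
    [3.8, [-0.05, 3, 0], 0],
    [3.8, [-0.05, 3.6, 0], 0],
    [3.8, [-0.05, 4.1, 0], 0],
    [3.8, [-0.05, 4.1, 0], 0],
    [3.8, [-0.05, 4.1, 0], 0]
  ]
}}

```text
time_s: 23.7
ee_pos: [0.5205, -0.3121, 0.0623]
eef_rot: [-1.571, 0.0, 0.033]
force: [-3.3, 0.1, 3.8]
grip_width: 0.0417
```

Call:
{"name": "jog_arm", "arguments": {
  "targets": [
    [6.2, [0, 0, 0], 0],
    [6.2, [0, 0, 0], 0],
    [6.2, [0, 0, 0], 0],
    [6.2, [0, -3, 0], 0],
    [6.2, [0, -8, 0], 0],
    [6.2, [0, -13, 2], 0],
    [6.2, [0, -17, 5], 0],
    [6.2, [0, -20, 8], 0],
    [6.2, [0, -20, 8], 0]
  ]
}}

```text
time_s: 24.6
ee_pos: [0.5193, -0.2297, 0.2675]
eef_rot: [-1.574, -0.007, 0.036]
force: [-0.4, -1.0, 0.5]
grip_width: 0.0618
```

Run:
```python
from boards import *
o=ctrl.get_obs(); print(o['time_s'],o['ee_pos'],o['eef_rot'])
c=shot('wrist','w11'); print(boards(c,.052,(200,330,150,400)))
```

```text
24.6 [ 0.51925238 -0.22973716  0.26754535] [-1.574273   -0.00715169  0.03567279]
[(450.2, -473.9, 26.9, 63.3, -0.1), (524.6, -372.1, 30.5, 40.9, -88.2), (521.8, -309.4, 42.2, 59.0, 1.9)]
```

Call:
{"name": "jog_arm", "arguments": {
  "targets": [
    [6.4, [-0.4, 0, 5], 0.09],
    [6.4, [-0.8, 0, 10], 0.09],
    [6.4, [-1.2, 0, 15], 0.09],
    [6.4, [-1.6, 0, 20], 0.09],
    [6.4, [-1.6, 0, 25], 0.09],
    [6.4, [-1.6, 0, 30], 0.09],
    [6.4, [-1.6, 3, 33.4], 0.09],
    [6.4, [-1.6, 7, 33.4], 0.09],
    [6.4, [-1.6, 11, 33.4], 0.09],
    [6.4, [-1.6, 12.5, 33.4], 0.09]
  ]
}}

```text
time_s: 25.65
ee_pos: [0.4891, 0.1008, 0.1324]
eef_rot: [-1.572, 0.007, -0.057]
force: [0.8, 0.5, 0.8]
grip_width: 0.0639
```

Call:
{"name": "jog_arm", "arguments": {
  "targets": [
    [6.4, [0, 0, 0], 0],
    [6.4, [0, 0, 0], 0],
    [6.4, [0, 0, 0], 0]
  ]
}}

```text
time_s: 25.95
ee_pos: [0.4916, 0.1011, 0.1382]
eef_rot: [-1.571, -0.002, -0.057]
force: [0.3, 0.3, -0.5]
grip_width: 0.0639
```

Run:
```python
from boards import *
o=ctrl.get_obs(); print(o['time_s'],o['ee_pos'],o['eef_rot'])
c=shot('wrist','w12'); print(boards(c,.052,(200,350,30,330)))
```

```text
25.95 [0.49157167 0.1011091  0.13819638] [-1.57053990e+00 -1.50749686e-03 -5.73487778e-02]
[(447.7, 87.5, 22.0, 123.2, -6.2), (492.6, 106.0, 41.7, 58.2, -3.3), (496.5, 196.2, 71.0, 103.4, 89.7)]
```

Call:
{"name": "jog_arm", "arguments": {
  "targets": [
    [6.4, [0.05, 3, 0.25], 0],
    [6.4, [0.05, 6, 0.25], 0],
    [6.4, [0.05, 7.4, 0.25], 0],
    [6.4, [0.05, 7.4, 0.25], 0],
    [4, [0.05, 7.4, 0.25], 0],
    [3.8, [0.05, 7.4, 0.25], 0],
    [3.8, [0.05, 7.4, 0.25], 0],
    [3.8, [0.05, 7.4, 0.25], 0],
    [3.8, [0.05, 7.4, 0.25], 0]
  ]
}}

```text
time_s: 26.9
ee_pos: [0.4921, 0.1038, 0.0642]
eef_rot: [-1.57, -0.002, -0.057]
force: [-1.7, -0.6, 7.7]
grip_width: 0.0418
```

Call:
{"name": "jog_arm", "arguments": {
  "targets": [
    [3.8, [0, -1, 0], 0],
    [3.8, [0, -4, 0], 0],
    [3.8, [0, -8, 0], 0],
    [3.8, [0, -12, 0], 0],
    [3.8, [0, -16, 0], 0],
    [3.8, [0, -16, 0], 0]
  ]
}}

```text
time_s: 27.5
ee_pos: [0.4932, 0.104, 0.2292]
eef_rot: [-1.569, -0.009, -0.057]
force: [-0.5, -0.3, -0.4]
grip_width: 0.0417
```

```bash
python3 held.py
```

```text
27.55 [0.49231482 0.10388516 0.22607259] [-1.56982132 -0.00493573 -0.05697684] 0.0416537131618605 [-0.6  1.1 65.1 45.6 88.2]
```

Call:
{"name": "jog_arm", "arguments": {
  "targets": [
    [3.8, [0.7, 0, -5], -0.09],
    [3.8, [1.4, 0, -10], -0.09],
    [3.8, [2.1, 0, -15], -0.09],
    [3.8, [2.8, 0, -20], -0.09],
    [3.8, [3.5, 0, -25], -0.09],
    [3.8, [4.2, 0, -30], -0.09],
    [3.8, [4.6, 0, -33.6], -0.09],
    [3.8, [4.6, 4, -33.6], -0.09],
    [3.8, [4.6, 8, -33.6], -0.09],
    [3.8, [4.6, 12, -33.6], -0.09]
  ]
}}

```text
time_s: 28.55
ee_pos: [0.5175, -0.2343, 0.1007]
eef_rot: [-1.57, 0.001, 0.032]
force: [0.4, -0.5, -0.6]
grip_width: 0.0422
```

Call:
{"name": "jog_arm", "arguments": {
  "targets": [
    [3.8, [0, 0, 0], 0],
    [3.8, [0, 0, 0], 0],
    [3.8, [0, 0, 0], 0],
    [3.8, [0, 0, 0], 0]
  ]
}}

```text
time_s: 28.95
ee_pos: [0.5191, -0.2346, 0.1052]
eef_rot: [-1.572, -0.003, 0.033]
force: [0.1, -0.2, 0.4]
grip_width: 0.0418
```

```bash
python3 held.py
python3 - <<'E'
from h import *
shot('wrist','w13')
E
```

```text
29.0 [ 0.51899877 -0.23453587  0.10492933] [-1.57205278 -0.00219383  0.03315831] 0.041652286900497826 [ 1.3  0.1 41.2 62.3  0.6]
```

View pics/w13.png

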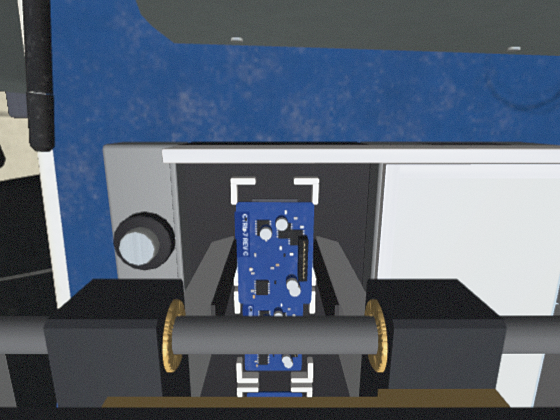

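Call:
{"name": "jog_arm", "arguments": {
  "targets": [
    [3.8, [-0.05, 1, 0.03], 0],
    [3.8, [-0.05, 2, 0.03], 0],
    [3.8, [-0.05, 3, 0.03], 0],
    [3.8, [-0.05, 3.6, 0.03], 0],
    [3.8, [-0.05, 4.1, 0.03], 0],
    [3.8, [-0.05, 4.1, 0.03], 0],
    [3.8, [-0.05, 4.1, 0.03], 0]
  ]
}}

```text
time_s: 29.75
ee_pos: [0.5178, -0.2341, 0.0621]
eef_rot: [-1.571, 0.0, 0.033]
force: [-0.2, -0.6, -0.3]
grip_width: 0.0417
```

Call:
{"name": "jog_arm", "arguments": {
  "targets": [
    [6.2, [0, 0, 0], 0],
    [6.2, [0, 0, 0], 0],
    [6.2, [0, 0, 0], 0],
    [6.2, [0, -3, 0], 0],
    [6.2, [0, -8, 0], 0],
    [6.2, [0, -13, 0], 0],
    [6.2, [0, -18, 0], 0],
    [6.2, [0, -22, 0], 0],
    [6.2, [0, -22, 0], 0]
  ]
}}

```text
time_s: 30.65
ee_pos: [0.5191, -0.2346, 0.2882]
eef_rot: [-1.575, -0.008, 0.033]
force: [0.4, -0.2, -0.4]
grip_width: 0.0621
```

Call:
{"name": "jog_arm", "arguments": {
  "targets": [
    [6, [-1, 0, -4], -0.14],
    [6, [-4.8, 0, -8], -0.29],
    [6, [-4.8, 0, -8], -0.44],
    [6, [-4.8, 0, -8], -0.59],
    [6, [-4.8, 0, -8], -0.74],
    [6, [-4.8, 0, -8], -0.89],
    [6, [-4.8, 0, -8], -1.04],
    [6, [-4.8, 0, -8], -1.19],
    [6, [-4.8, 0, -8], -1.34],
    [6, [-4.8, 0, -8], -1.48]
  ]
}}

```text
time_s: 31.65
ee_pos: [0.4725, -0.3155, 0.2814]
eef_rot: [-1.57, -0.001, 1.519]
force: [-0.1, 0.2, -0.1]
grip_width: 0.06
```

Call:
{"name": "jog_arm", "arguments": {
  "targets": [
    [6, [0, 0, 0], -0.09],
    [6, [0, 0, 0], -0.09],
    [6, [0, 0, 0], -0.09],
    [6, [0, 0, 0], -0.09]
  ]
}}

```text
time_s: 32.05
ee_pos: [0.4725, -0.3155, 0.282]
eef_rot: [-1.571, -0.0, 1.6]
force: [0.4, 0.3, 0.3]
grip_width: 0.0601
```

Run:
```python
from boards import *
o=ctrl.get_obs(); print(o['time_s'],o['ee_pos'],o['eef_rot'])
c=shot('wrist','w14'); b=boards(c,.052,(165,380,190,260)); print(b)
y=.0345; Rm=np.array([[np.cos(y),-np.sin(y)],[np.sin(y),np.cos(y)]]); T=np.array([577,-310.7])
for q in b: print((np.array(q[:2])-T)@Rm)
print('tab',depthpts(c,[(275,u) for u in range(284,306,4)]))
```

```text
32.05 [ 0.4725469  -0.31554497  0.28198851] [-1.57059709e+00 -1.59625891e-04  1.60017212e+00]
[(522.8, -390.1, 42.5, 59.4, 1.8), (519.2, -313.0, 42.5, 59.3, 1.7), (516.9, -235.9, 42.5, 59.3, 1.7)]
[-56.90650405 -77.48322268]
[-57.84493945  -0.3049269 ]
[-57.48414843  76.82852777]
tab [[ 0.58793887 -0.31016431  0.07031646]
 [ 0.58788775 -0.31017672  0.08040258]
 [ 0.58739852 -0.31020295  0.09085611]
 [ 0.5906061  -0.31010785  0.0939372 ]
 [ 0.59539342 -0.30996109  0.0940473 ]
 [ 0.60049244 -0.30980422  0.09365334]]
```

View pics/w14.png

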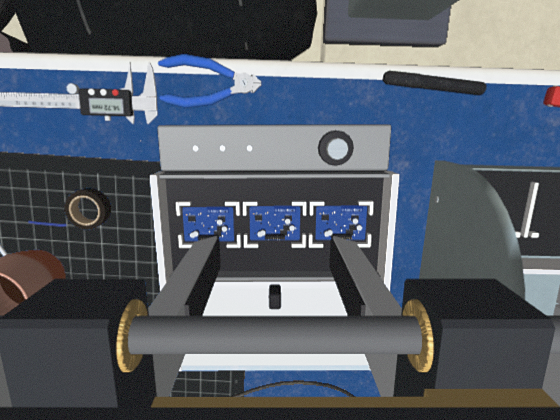

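Call:
{"name": "jog_arm", "arguments": {
  "targets": [
    [4, [0.1, 0, -4.5], 0],
    [4, [0.1, 0, -9], 0],
    [4, [0.1, 2, -12.5], 0],
    [4, [0.1, 6, -12.5], 0],
    [4, [0.1, 11, -12.5], 0],
    [4, [0.1, 15, -12.5], 0],
    [4, [0.1, 18, -12.5], 0],
    [4, [0.1, 19.3, -12.5], 0],
    [4, [0.1, 19.3, -12.5], 0],
    [1, [0.1, 19.3, -12.5], 0]
  ],
  "grip_force": 15
}}

```text
time_s: 33.1
ee_pos: [0.598, -0.3109, 0.0906]
eef_rot: [-1.572, 0.001, 1.602]
force: [0.5, -1.4, -0.3]
grip_width: 0.0353
```

Call:
{"name": "jog_arm", "arguments": {
  "targets": [
    [1.0, [0, 0, 0], 0],
    [1.0, [0, 0, 0], 0],
    [1.0, [0, 0, 0], 0],
    [1.0, [0, 0, 0], 0],
    [1.0, [0, 0, 0], 0]
  ]
}}

```text
time_s: 33.6
ee_pos: [0.5977, -0.3118, 0.0903]
eef_rot: [-1.572, 0.002, 1.602]
force: [1.1, -6.3, 1.0]
grip_width: 0.0141
```

Now pull shut (with a bit of overtravel against the stop).

Call:
{"name": "jog_arm", "arguments": {
  "targets": [
    [1.0, [0, 0, 1.3], 0],
    [1.0, [0, 0, 2.6], 0],
    [1.0, [0, 0, 3.9], 0],
    [1.0, [0, 0, 5.2], 0],
    [1.0, [0, 0, 6.5], 0],
    [1.0, [0, 0, 7.8], 0],
    [1.0, [0, 0, 9.1], 0],
    [1.0, [0, 0, 10.4], 0],
    [1.0, [0, 0, 11.6], 0],
    [1.0, [0, 0, 12.6], 0]
  ]
}}

```text
time_s: 34.6
ee_pos: [0.4717, -0.316, 0.0903]
eef_rot: [-1.574, 0.003, 1.602]
force: [23.2, -8.7, -5.9]
grip_width: 0.0144
```

Call:
{"name": "jog_arm", "arguments": {
  "targets": [
    [1.0, [0, 0, 0.2], 0],
    [1.0, [0, 0, 0.2], 0],
    [1.0, [0, 0, 0.2], 0]
  ]
}}

```text
time_s: 34.9
ee_pos: [0.4708, -0.316, 0.0904]
eef_rot: [-1.575, 0.004, 1.602]
force: [7.9, -7.6, -2.9]
grip_width: 0.014
```

Call:
{"name": "jog_arm", "arguments": {
  "targets": [
    [4, [0, 0, 0], 0],
    [4, [0, 0, 0], 0],
    [4, [0, 0, 0], 0],
    [4, [0, -4, 0], 0],
    [0, [0, -8, 2], 0],
    [0, [3.5, -10, 4], 0],
    [0, [6.7, -10, 4.2], 0],
    [0, [6.7, -10, 4.2], 0],
    [0, [6.7, -10, 4.2], 0],
    [0, [6.7, -10, 4.2], 0]
  ]
}}

```text
time_s: 35.9
ee_pos: [0.4256, -0.2496, 0.1891]
eef_rot: [-1.571, -0.0, 1.602]
force: [0.3, 1.0, -0.0]
grip_width: 0.0007
```

Run:
```python
from h import *
o=ctrl.get_obs(); print(o['time_s'],o['ee_pos'],o['eef_rot'],o['grip_width'])
c=shot('wrist','w15'); 
v,u=np.mgrid[60:420:2,0:560:2]; p=depthpts(c,np.c_[u.ravel(),v.ravel()])
k=(p[:,2]>.085)&(p[:,2]<.1)&(abs(p[:,1]+.314)<.03)&(p[:,0]<.55); print('tab',k.sum(),p[k].min(0) if k.any() else 0,p[k].max(0) if k.any() else 0)
k=(p[:,2]>.044)&(p[:,2]<.056)&(abs(p[:,1]+.248)<.025)&(abs(p[:,0]-.431)<.025); print('btn',k.sum(),p[k].min(0),p[k].max(0))
```

```text
35.9 [ 0.42556363 -0.24958076  0.18906172] [-1.57054886e+00 -6.88117056e-05  1.60220613e+00] 0.0006804300973668473
tab 116 [ 0.46237926 -0.32182438  0.08565646] [ 0.48112094 -0.30736899  0.09542375]
btn 227 [ 0.4146983  -0.26468911  0.04400024] [ 0.44851872 -0.22839387  0.05552077]
```

View pics/w15.png

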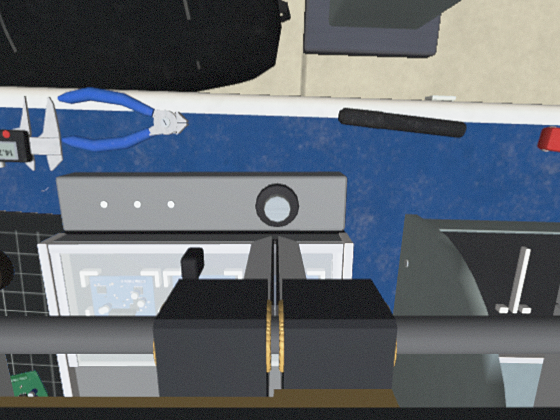

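Run:
```python
from h import *
c=shot('wrist'); 
print(np.round(depthpts(c,[(277,206),(270,206),(284,206),(277,200),(277,213),(261,206),(294,206),(277,190),(277,222)])*1000,1))
print(onplane(c,[(277,206)],.05))
```

```text
[[ 428.9 -246.    53.6]
 [ 428.8 -252.1   54.8]
 [ 428.8 -239.9   53.4]
 [ 423.5 -246.2   53.6]
 [ 435.  -245.8   54.3]
 [ 431.7 -260.3   43.9]
 [ 430.7 -230.6   44.2]
 [ 416.8 -246.3   42.8]
 [ 445.9 -245.4   45.1]]
[[ 0.42977229 -0.24596122  0.05      ]]
```

Call:
{"name": "jog_arm", "arguments": {
  "targets": [
    [0, [0.35, 4, -0.45], 0],
    [0, [0.35, 8, -0.45], 0],
    [0, [0.35, 10.5, -0.45], 0],
    [0, [0.35, 11.5, -0.45], 0],
    [0, [0.35, 12.0, -0.45], 0],
    [0, [0.35, 12.4, -0.45], 0],
    [0, [0.35, 12.7, -0.45], 0],
    [0, [0.35, 12.8, -0.45], 0],
    [0, [0.35, 12.8, -0.45], 0]
  ]
}}

```text
time_s: 36.9
ee_pos: [0.4304, -0.2459, 0.0661]
eef_rot: [-1.572, 0.002, 1.603]
force: [-25.0, 13.9, 59.2]
grip_width: 0.0006
```

Call:
{"name": "jog_arm", "arguments": {
  "targets": [
    [0, [0, 0, 0], 0],
    [0, [0, 0, 0], 0]
  ]
}}

```text
time_s: 37.1
ee_pos: [0.4304, -0.2459, 0.0662]
eef_rot: [-1.573, 0.002, 1.603]
force: [-23.6, 15.3, 58.0]
grip_width: 0.0002
```

Call:
{"name": "jog_arm", "arguments": {
  "targets": [
    [0, [0, -4, 0], 0],
    [0, [0, -9, 0], 0],
    [5, [0, -14, 0], 0],
    [5, [0, -19, 0], 0],
    [5, [0, -23, 0], 0],
    [5, [4, -23, -3], 0.03],
    [5, [8, -23, -6], 0.03],
    [5, [12, -23, -9], 0.03],
    [5, [16, -23, -12], 0.03],
    [5, [20, -23, -15], 0.03]
  ]
}}

```text
time_s: 38.1
ee_pos: [0.5745, -0.0389, 0.293]
eef_rot: [-1.574, 0.0, 1.572]
force: [1.0, -0.9, 0.3]
grip_width: 0.05
```

Run:
```python
from h import *
o=ctrl.get_obs(); print(o['time_s'],o['ee_pos'],o['eef_rot'],o['grip_width'])
```

```text
38.1 [ 0.5744913  -0.03893829  0.29295054] [-1.57357935e+00  4.13388013e-04  1.57226856e+00] 0.04998235326344213
```

Call:
{"name": "jog_arm", "arguments": {
  "targets": [
    [5, [4, 0, -3], 0],
    [5, [6.3, 0, -5.2], 0],
    [5, [6.3, 0, -5.2], 0],
    [5, [6.3, 0, -5.2], 0],
    [5, [6.3, 0, -5.2], 0]
  ]
}}

```text
time_s: 38.6
ee_pos: [0.625, 0.0214, 0.2921]
eef_rot: [-1.572, 0.0, 1.571]
force: [-0.6, -0.0, 0.5]
grip_width: 0.05
```

Call:
{"name": "jog_arm", "arguments": {
  "targets": [
    [5, [0.2, 3, 0.1], 0],
    [5, [0.2, 6, 0.1], 0],
    [5, [0.2, 8.5, 0.1], 0],
    [5, [0.2, 9.2, 0.1], 0],
    [1, [0.2, 9.2, 0.1], 0],
    [1, [0.2, 9.2, 0.1], 0],
    [1, [0.2, 9.2, 0.1], 0],
    [1, [0.2, 9.2, 0.1], 0],
    [1, [0.2, 9.2, 0.1], 0],
    [1, [0.2, 9.2, 0.1], 0]
  ]
}}

```text
time_s: 39.6
ee_pos: [0.6247, 0.0238, 0.2001]
eef_rot: [-1.572, 0.001, 1.572]
force: [0.7, -5.3, 4.8]
grip_width: 0.0178
```

Call:
{"name": "jog_arm", "arguments": {
  "targets": [
    [1, [0, -0.35, 1.37], 0],
    [1, [0, -0.58, 2.75], 0],
    [1, [0, -0.67, 4.15], 0],
    [1, [0, -0.64, 5.56], 0],
    [1, [0, -0.46, 6.96], 0],
    [1, [0, -0.18, 8.33], 0],
    [1, [0, 0.24, 9.67], 0],
    [1, [0, 0.78, 10.97], 0],
    [1, [0, 1.44, 12.21], 0],
    [1, [0, 2.21, 13.39], 0]
  ]
}}

```text
time_s: 40.6
ee_pos: [0.4907, 0.0233, 0.1781]
eef_rot: [-1.574, 0.002, 1.572]
force: [1.3, -10.7, 4.7]
grip_width: 0.0175
```

Call:
{"name": "jog_arm", "arguments": {
  "targets": [
    [1, [0, 0.88, 1.1], 0],
    [1, [0, 1.85, 2.11], 0],
    [1, [0, 2.91, 3.03], 0],
    [1, [0, 4.06, 3.85], 0],
    [1, [0, 5.27, 4.56], 0],
    [1, [0, 6.54, 5.15], 0],
    [1, [0, 7.87, 5.63], 0],
    [1, [0, 9.23, 5.98], 0],
    [1, [0, 10.62, 6.2], 0],
    [1, [0, 12.02, 6.29], 0]
  ]
}}

```text
time_s: 41.6
ee_pos: [0.4272, 0.023, 0.0566]
eef_rot: [-1.57, 0.002, 1.573]
force: [-2.8, -14.3, 2.0]
grip_width: 0.0178
```

Call:
{"name": "jog_arm", "arguments": {
  "targets": [
    [1, [0, 0.3, 0], 0],
    [1, [0, 0.4, 0], 0],
    [1, [0, 0.4, 0], 0]
  ]
}}

```text
time_s: 41.9
ee_pos: [0.4269, 0.023, 0.0525]
eef_rot: [-1.569, 0.002, 1.573]
force: [-2.3, -14.6, -2.5]
grip_width: 0.0178
```

Call:
{"name": "jog_arm", "arguments": {
  "targets": [
    [5, [0, -0.4, 0], 0],
    [5, [0, -0.4, 0], 0],
    [5, [0, -0.4, 0], 0],
    [5, [0, -0.4, 0], 0],
    [5, [0, -4, 0.3], 0],
    [5, [0, -8, 1], 0],
    [5, [0, -12, 1], 0],
    [5, [0, -17, 1], 0],
    [5, [0, -17, 1], 0]
  ]
}}

```text
time_s: 42.8
ee_pos: [0.4195, 0.0241, 0.2285]
eef_rot: [-1.58, 0.0, 1.573]
force: [0.4, 0.2, -0.3]
grip_width: 0.0499
```

Run:
```python
from h import *
o=ctrl.get_obs(); print(o['time_s'],o['ee_pos'],o['force'],o['grip_width'])
c=shot('wrist','w16')
v,u=np.mgrid[100:300,250:300]; p=depthpts(c,np.c_[u.ravel(),v.ravel()]); k=(p[:,0]<.436)&(p[:,2]>.03)&(abs(p[:,1]-.024)<.03); print('knob',p[k].min(0),p[k].max(0))
cv2.imwrite('pics/end.png',np.hstack([cv2.resize(c['img'],(400,300)),cv2.resize(shot('scene')['img'][140:300,180:400],(400,300))])[...,::-1])
```

```text
42.8 [0.4194702  0.02411464 0.22854593] [ 0.4415824   0.20193382 -0.27043792] 0.04991966303049774
knob [0.34917178 0.01518761 0.05168613] [0.43598296 0.03276106 0.38792169]
```

View pics/end.png

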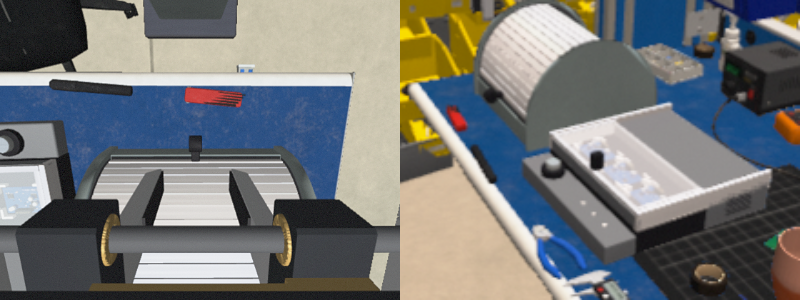

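Run:
```python
from h import *
print(tool()[:3,3]); c=shot('wrist')
g=cv2.cvtColor(c['img'],cv2.COLOR_RGB2GRAY).astype(int)
K=c['camera_matrix']; w2c=np.linalg.inv(c['c2w'])
def proj(p):
    q=w2c@np.r_[p,1]; x,y=q[0]/-q[2],-q[1]/-q[2]; s=1+c['k1']*(x*x+y*y); return K[0,0]*x*s+K[0,2],K[1,1]*y*s+K[1,2]
for p in ((.418,.0244,.055),(.450,.0244,.047),(.4265,.0165,.0615),(.4265,.0335,.0615)): print(np.round(proj(np.array(p)),1))
print(g[180:235:1,274]); print(g[200:235,310])
p=depthpts(c,[(274,r) for r in range(186,212,3)]); print(np.round(p*1000,1))
```

```text
[0.41769448 0.02410503 0.22328367]
[273.4 194.3]
[273.4 223.8]
[265.  204.4]
[283.  204.5]
[ 77  75  77  80  78  75  74  83  76  74  78  76  84  65  40  33  37  42
  29  36  39  47  42  49  56  54  58  57  59  55  54  49  50  44  41  31
  36  45  59  62  60  57  55  56  59  55  53  56  57  45  76 215 230 171
 128]
[ 75  74  71  74  81  78  78  81  79  84  77  79  70  71  69  69  68  73
  75  70  82 139 142  85  49  45  51  82 107 112 158 227 212 151 130]
[[ 4.204e+02  2.490e+01 -1.100e+00]
 [ 4.237e+02  2.490e+01 -6.000e-01]
 [ 4.271e+02  2.490e+01 -3.000e-01]
 [ 4.184e+02  2.500e+01  5.670e+01]
 [ 4.206e+02  2.500e+01  5.990e+01]
 [ 4.233e+02  2.500e+01  6.100e+01]
 [ 4.257e+02  2.500e+01  6.300e+01]
 [ 4.281e+02  2.500e+01  6.500e+01]
 [ 4.316e+02  2.500e+01  6.260e+01]]
```

Run:
```python
from station import ctrl
print(ctrl.hand_in(), ctrl.get_obs()['time_s'])
```

```text
the job is handed in; nothing more can be done
the job is handed in; nothing more can be done
```

I handed the job in at about 43 s on the robot's clock. Nothing reports a verdict, so the checks below are all I have to go on.

**What I did:** I rolled the shutter up and slid the guard back. I moved all three boards, one to each nest. Then I slid the guard shut, pressed the start button, rolled the shutter down again and lifted the gripper clear.

**Last checks:**
- **Boards:** the camera view before shutting the guard showed all three between their nests' corner posts. The measured centres were within about 4 mm of the measured nest centres (limit 7 mm), all on the same side (about 3–4 mm towards the robot in x). That is slightly more than the 3 mm the posts should allow, so part of it is probably measuring error. I did not measure them again after closing; the final picture still shows them under the guard.
- **Guard:** it moved 126 mm and ended against its stop.
- **Start button:** it was pressed with the guard shut, until the upward force reached about 59 N, so it should have reached its stop. I did not check separately that it came back up.
- **Shutter:** the knob is back where it was at the start, to about 1 mm. When I pushed the knob a further 4 mm down, only a few newtons came back, so I judged the closing from the camera and not from feeling a stop.
- **Other things on the bench:** I steered clear of them, and none looks moved in the final pictures. I did not measure them.

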